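# Start the chromatography stack from its key stations

### The arm

A 6-joint arm with a two-finger parallel gripper is mounted at the origin on a cart in front of the work surface, level with it; the furniture and walls round the work are solid. World frame = base frame: x ahead of the robot, y to its left, z up, the work surface at z = 0. Lengths are in m, angles in rad, forces in N, time in s.
With the tool pointing down it reaches from about 0.35 to 0.975 m from the base axis. Payload 17.4 kg.
Tool frame: the origin (TCP) lies on the centre line of the jaws, within the pads' length; the fingertips stand env.tip_reach ahead of it and the grasp point (between the pads) lies 6 mm ahead of it (env.tip_reach is the distance from the TCP to the fingertips, in m); y points along the fingers, z is the direction in which the jaws open and shut, and the axes are right-handed (so a half turn about y gives the same grasp; the last joint's range is limited). The gripper opens to 85 mm and grips with 20 to 120 N. Pads are 22 mm wide; open, the fingers measure 114 mm over their backs; the gripper's body (76 mm by 85 mm) begins 54 mm behind the grasp point. The pads swing forward as they close: fully open they stand 13 mm farther back than shut.
Start: joints at [-0.038, 0.116, 1.442, -0, 1.584, -0.038], TCP at [0.675, -0, 0.256] pointing down, gripper open.
Joint ranges: [-2.83, 2.83], [-0.83, 2.19], [0.07, 2.5], [-1.14, 4.28], [0.01, 3], [-2.97, 2.97]. Speed limits (rad/s): [1.89, 1.89, 2.22, 3.14, 3.14, 3.14].

### API

Orientations are given as a 3x3 rotation matrix whose columns are the frame's x, y, z axes.
In Python, from bench import env gives the robot as it stands.
- The arm moves only by the tool apply_moves, never from a script. Its argument "series" is one flat list of numbers, 7 for each row, row after row: the turn, a rotation vector about the tool's x, y, z in rad, then the shift along the tool's x, y, z in mm, then the finger opening in mm, from 0 to 85.4. A call has 1 to 12 rows; each row shifts and turns the commanded pose from where the row before left it, along the tool's axes as they then stand; what a row does not reach is not made up. A row lasts 1/12 s, in which the tool goes at most 41.7 mm and 7.16 degrees, less where a joint would pass 70% of its speed; a pose out of reach is approached as far as the arm can. A call is refused whole if a number of a shift passes 41.7 or a number of a turn 0.125, either way. A call with a gripper value outside its range is refused whole. The fingers move at their own pace and stop on an object; "grip_force" is the grip in N (left out, the last holds). Time passes only in rows, so rows that do not move let the fingers close. It gives the time, the measured TCP pose, the force and the opening at its end, in the units of the state.
- env.state(): the state, without advancing time (a new reading comes with each control period).
- env.capture(name): name is "scene" or "side" or "wrist"; returns a dict with "pixels" (480x640x3 uint8, blue, green, red), "intrinsics" (3x3 intrinsics, pixels), "R" (3x3) and "t" (3): a world point X has camera coordinates R X + t. Camera axes: x right, y down, z forward; pixel columns grow to the right and rows downward; lengths in m; the calibration is good to about 2 mm. A picture is of the moment at which its call begins. There is no depth.
- env.sign_off(): hands the job in, once; it reports no verdict.
The state is a dict: "t": time; "qpos": joint angles; "dq": joint speeds; "tau": joint torques, N m; "position": TCP position; "eef_rot": TCP orientation; "contact_force": force on the tool from outside, world axes, zero at the start; "moment": the same for the moment, N m; "opening": opening from 0.0 (shut) to 1.0 (fully open).
Only numpy, scipy, OpenCV 4.12 (cv2) and the standard library are available. Lean on these libraries where they do the work, as an engineer would, in place of code of your own. Each camera call takes 0.05 s, during which the arm holds its last target.

### The job

Start the chromatography stack in its proper order: with a fingertip, lightly tap down the long bar key (pumps), then the square key (column oven), then the large round key (detector), each pressed fully home so that it stays down. Leave the small round key (drain) up. Only touch the keys: do not lift the stations or push them about, and leave everything else on the worktop where it stands.

Things in the scene. Friction and masses are not known exactly. Their poses are not given: they have to be found in the camera images.
- bar_station: key station with the long bar key (part of the job): loose grey box on four rubber feet, 74 x 74 mm, about 0.6 kg, its dark top plate at 36 mm; which station stands where varies; origin at the centre of its underside, z up, the pale blank label on its -x side
- bar_key (a joint): travel of the long bar key's stem in m: 0 up, 0.008 at the bottom stop; counts as down beyond 0.005. It sinks straight into the station against a friction of about 3 N and stays where it is left. Its cap sits on a cushion on the stem that gives 1 mm per 3 N (up to 7 mm) and springs back, so a fingertip 8 to 12 mm below the starting height of the top sets it
- bar_top (a point): centre of the top face of the long bar key: a long bar cap 20 x 56 mm (56 mm along the station's y), white, 16 mm tall; 53 mm above the work surface when up, moves down with the key
- square_station: key station with the square key (part of the job): loose grey box on four rubber feet, 74 x 74 mm, about 0.6 kg, its dark top plate at 36 mm; which station stands where varies; origin at the centre of its underside, z up, the pale blank label on its -x side
- square_key (a joint): travel of the square key's stem in m: 0 up, 0.008 at the bottom stop; counts as down beyond 0.005. It sinks straight into the station against a friction of about 3 N and stays where it is left. Its cap sits on a cushion on the stem that gives 1 mm per 3 N (up to 7 mm) and springs back, so a fingertip 8 to 12 mm below the starting height of the top sets it
- square_top (a point): centre of the top face of the square key: a square cap 34 x 34 mm, white, 16 mm tall; 53 mm above the work surface when up, moves down with the key
- disc_station: key station with the large round key (part of the job): loose grey box on four rubber feet, 74 x 74 mm, about 0.6 kg, its dark top plate at 36 mm; which station stands where varies; origin at the centre of its underside, z up, the pale blank label on its -x side
- disc_key (a joint): travel of the large round key's stem in m: 0 up, 0.008 at the bottom stop; counts as down beyond 0.005. It sinks straight into the station against a friction of about 3 N and stays where it is left. Its cap sits on a cushion on the stem that gives 1 mm per 3 N (up to 7 mm) and springs back, so a fingertip 8 to 12 mm below the starting height of the top sets it
- disc_top (a point): centre of the top face of the large round key: a large round cap 42 mm across, white, 16 mm tall; 53 mm above the work surface when up, moves down with the key
- small_station: key station with the small round key (not part of the job: stays up): loose grey box on four rubber feet, 74 x 74 mm, about 0.6 kg, its dark top plate at 36 mm; which station stands where varies; origin at the centre of its underside, z up, the pale blank label on its -x side
- small_key (a joint): travel of the small round key's stem in m: 0 up, 0.008 at the bottom stop; counts as down beyond 0.005. It sinks straight into the station against a friction of about 3 N and stays where it is left. Its cap sits on a cushion on the stem that gives 1 mm per 3 N (up to 7 mm) and springs back, so a fingertip 8 to 12 mm below the starting height of the top sets it
- small_top (a point): centre of the top face of the small round key: a small round cap 18 mm across, white, 16 mm tall; 53 mm above the work surface when up, moves down with the key
- vial: bystander: 2 mL sample vial, 12 mm across, 33 mm tall, standing between two stations; origin at the centre of its underside
- syringe_filter: bystander: syringe filter, 26 mm across, 22 mm tall, between two stations; origin at the centre of its underside
- fitting: bystander: finger-tight tube fitting 42 mm long, 12 mm across, lying between two stations; origin under its middle
- small_bottle: bystander: 100 mL screw-cap bottle, 56 mm across, 108 mm tall, standing behind the stations; origin at the centre of its underside
- beaker: bystander: empty 50 mL beaker, 45 mm across, 56 mm tall, standing behind the stations; origin at the centre of its underside
- marker: bystander: marker pen 135 mm long, 16 mm thick, lying behind the stations; origin under its middle
Not all that is in view belongs to the job. What is shaped like the square_station but orange is not meant.

How it is judged:
On the way, in this order (a step that is already met when the one before it is completed fails the run):
1. the long bar key is down (value of joint bar_key above 0.005 m), for 0.1 s.
2. the square key is down (value of joint square_key above 0.005 m), for 0.1 s.
3. the large round key is down (value of joint disc_key above 0.005 m), for 0.1 s.
At the end, for the whole second after the job is handed in: The long bar, square and large round keys are each more than 5 mm down (of 8 mm), the small round key less than 3 mm; all four stations stand on the worktop at rest, each within 25 mm of its start, and the bystanders are within 25 mm of theirs (value of joint each of bar_key, square_key, disc_key above 0.005 m and value of joint small_key below 0.003 m and height (world z) of each of bar_station, square_station, disc_station, small_station below 0.012 m and distance of each of bar_station, square_station, disc_station, small_station, vial, syringe_filter, fitting, small_bottle, beaker, marker from where it was at the start of the episode below 0.025 m and linear speed of each of bar_station, square_station, disc_station, small_station below 0.02 m/s); the robot touches nothing.
It fails at once if a key is pressed (more than 3 mm) out of order: square before long bar, or large round before square ((value of joint square_key above 0.003 m and not (value of joint bar_key above 0.005 m)) or (value of joint disc_key above 0.003 m and not (value of joint square_key above 0.005 m))).
It fails at once if the small round key is pressed (more than 3 mm) (value of joint small_key above 0.003 m).
It fails at once if a station is lifted more than 12 mm, tipped, or shoved more than 25 mm ((height (world z) of any of bar_station, square_station, disc_station, small_station above 0.012 m or angle between any of bar_station, square_station, disc_station, small_station's own z axis and vertical above 0.2 rad) or distance of any of bar_station, square_station, disc_station, small_station from where it was at the start of the episode above 0.025 m).
It fails at once if a key or station is struck hard (more than 30 N) (contact force between any of the arm, the fingers and bar_station above 30 N or contact force between any of the arm, the fingers and square_station above 30 N or contact force between any of the arm, the fingers and disc_station above 30 N or contact force between any of the arm, the fingers and small_station above 30 N).
It fails at once if a bystander is moved more than 25 mm or tipped over (distance of any of vial, syringe_filter, fitting, small_bottle, beaker, marker from where it was at the start of the episode above 0.025 m or angle between any of vial, small_bottle, beaker's own z axis and vertical above 0.5 rad).
It also fails if it takes over 61 s, if anything falls off the work surface, if the arm or the gripper's body presses on something with over 40 N, if the wrist force passes 120 N, or if a joint passes its speed limit or range.

## Working session

There is one attempt and no reset: what is moved stays moved. The work goes in short steps, Python scripts to look and compute and a tool call to move; the robot and the scene stay as the last step left them, time stands still between calls to the robot, and variables do not carry over. Pictures are saved under pics/ and viewed, and the job is handed in when it is done.

Besides the shell and the picture viewer there is one more tool, called as a command line: name --argument value ..., lists and objects as JSON in quotes. apply_moves: Moves the arm, as the interface text tells. Its arguments: {"type":"object","properties":{"series":{"type":"array","items":{"type":"number"}},"grip_force":{"type":"number"}},"required":["series"]}

```bash
mkdir -p pics; ls; python3 - <<'E'
from bench import env
import cv2,numpy as np
s=env.state();print(s['t'],s['position'],np.round(s['eef_rot'],3),s['opening'],env.tip_reach)
for n in['scene','side','wrist']:
    c=env.capture(n);cv2.imwrite(f'pics/{n}0.png',c['pixels']);np.savez(f'{n}0.npz',**c)
    print(n,np.round(-np.array(c['R']).T@c['t'],3))
E
```

```text
pics
0.0 [6.74833501e-01 2.77364888e-06 2.55525162e-01] [[ 0.    -0.001  1.   ]
 [-1.     0.     0.   ]
 [-0.    -1.    -0.001]] 0.995962764059236 0.025
scene [0.104 0.731 0.839]
side [-0.014 -0.965  0.931]
wrist [0.675 0.082 0.373]
```

View pics/scene0.png

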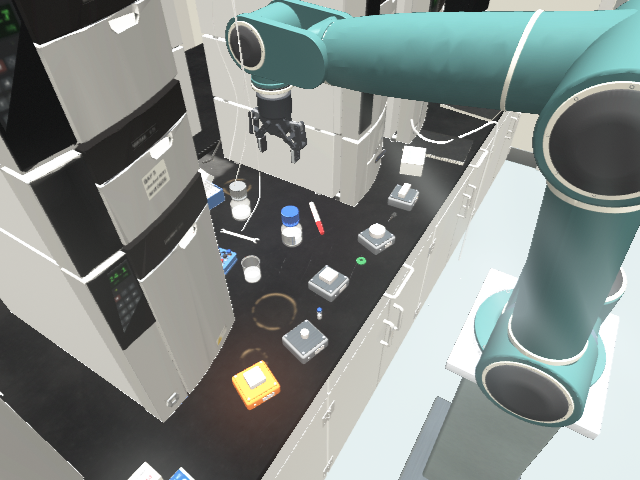

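View pics/side0.png

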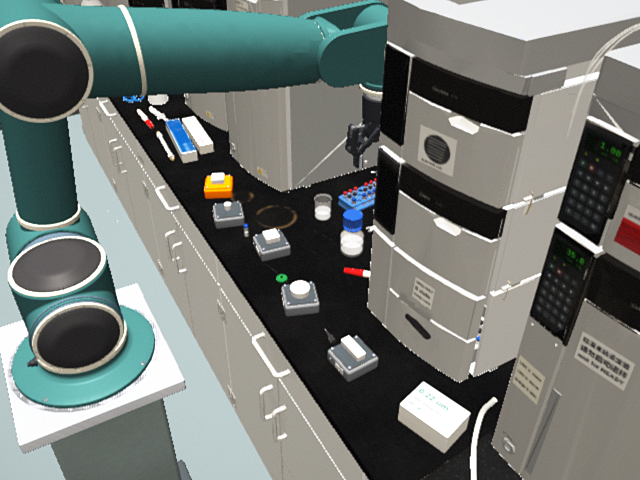

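View pics/wrist0.png

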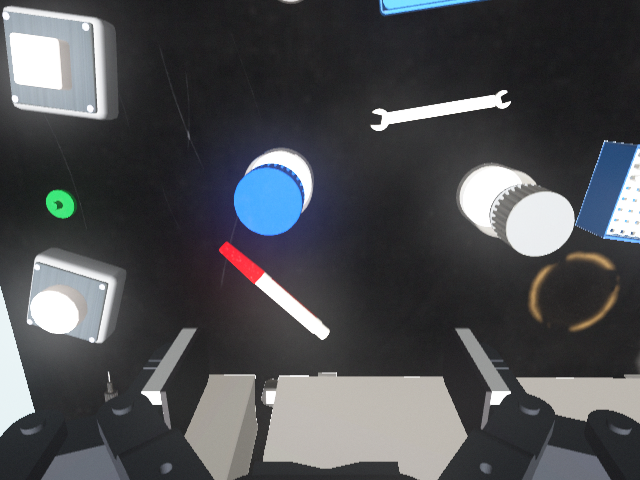

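```bash
python3 - <<'E'
import cv2,numpy as np
a=cv2.imread('pics/scene0.png');b=cv2.imread('pics/side0.png')
c=cv2.resize(a[140:420,225:435],None,fx=2.14,fy=2.14,interpolation=2);cv2.imwrite('pics/c1.png',c)
c=cv2.resize(b[160:390,195:395],None,fx=2.6,fy=2.6,interpolation=2);cv2.imwrite('pics/c2.png',c)
E
```

```text
(no output)
```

View pics/c1.png

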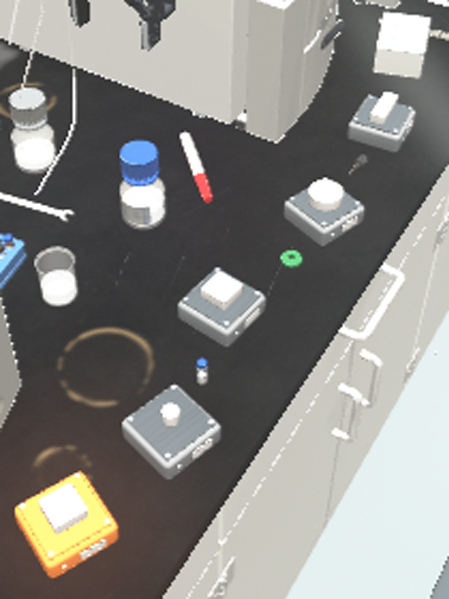

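View pics/c2.png

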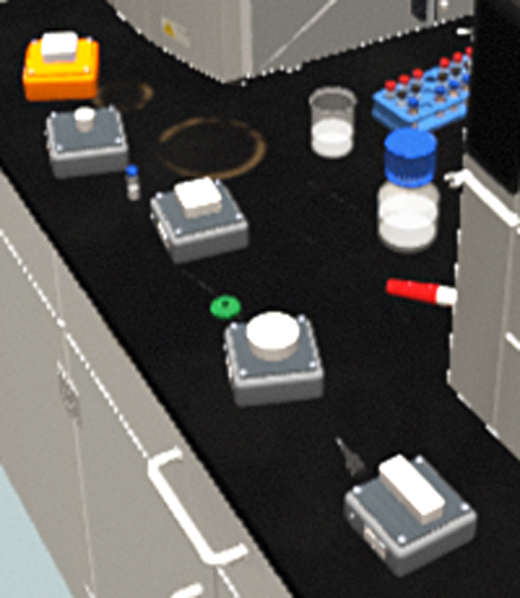

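```bash
cat >h.py <<'E'
import numpy as np
def ray(c,uv,z):
    K,R,t=[np.array(c[k]) for k in('intrinsics','R','t')]
    d=R.T@np.linalg.solve(K,[uv[0],uv[1],1]);o=-R.T@t.ravel()
    return (o+d*(z-o[2])/d[2])[:2]
E
python3 - <<'E'
from h import *
S=np.load('scene0.npz');D=np.load('side0.npz');W=np.load('wrist0.npz')
P=dict(bar=((403,189.5),(353.2,346.7)),square=((328.7,274.6),(271.2,234.6)),disc=((376.9,229.7),(299.6,288.1)),small=((304.4,331.6),(227.7,204.2)))
for k,(a,b) in P.items(): print(k,ray(S,a,.053).round(4),ray(D,b,.053).round(4))
print('wrist sq',ray(W,(36,61),.053),'disc',ray(W,(54,312),.053))
for n,uv in dict(blue_bottle_base=(292,240),beaker=(252,275),vial=(320,318),filter=(361,262),fitting=(392,216),marker1=(312,204),marker2=(321,232),hplcbase=(347,203),boxtop=(401,172)).items(): print(n,ray(S,uv,.0).round(3))
E
```

```text
bar [ 0.4477 -0.2731] [ 0.4483 -0.2872]
square [0.4625 0.119 ] [0.467  0.1084]
disc [ 0.4355 -0.0804] [ 0.4372 -0.0906]
small [0.4241 0.2832] [0.4268 0.2763]
wrist sq [0.46779871 0.11430897] disc [ 0.43872804 -0.08467731]
blue_bottle_base [0.636 0.021]
beaker [0.651 0.178]
vial [0.435 0.203]
filter [ 0.438 -0.003]
fitting [ 0.447 -0.21 ]
marker1 [ 0.672 -0.138]
marker2 [ 0.586 -0.047]
hplcbase [ 0.586 -0.195]
boxtop [ 0.514 -0.422]
```

```bash
python3 - <<'E'
from h import *
S=np.load('scene0.npz');D=np.load('side0.npz')
for uv in((368,308),(465,378)): print(ray(D,uv,0).round(3))
for uv in((335,197),(355,205),(383,160)): print(ray(S,uv,0).round(3))
E
```

```text
[ 0.564 -0.166]
[ 0.621 -0.418]
[ 0.631 -0.202]
[ 0.561 -0.199]
[ 0.594 -0.455]
```

apply_moves --series '[0,0,0,0,0,-35,0,0,0,0,0,0,-40,0,0,0,0,0,0,-40,0,0,0,0,0,0,-40,0,0,0,0,0,0,-40,0,0,0,0,0,0,-32,0]'

```text
t: 0.65
position: [0.4456, 0.0001, 0.2558]
eef_rot: [[0.0, -0.0, 1.0], [-1.0, -0.0, 0.0], [0.0, -1.0, -0.0]]
contact_force: [0.3, 0.1, 1.5]
opening: 0.147
```

apply_moves --series '[0,0,0,30,0,0,0,0,0,0,30,0,0,0,0,0,0,30,0,0,0,0,0,0,30,0,0,0,0,0,0,30,0,0,0,0,0,0,30,0,0,0,0,0,0,30,0,0,0,0,0,0,30,0,0,0,0,0,0,30,0,0,0,0,0,0,10,0,3,0,0,0,0,0,0,0,0]'

```text
t: 1.57
position: [0.4509, -0.2818, 0.2557]
eef_rot: [[-0.002, -0.001, 1.0], [-1.0, 0.0, -0.002], [-0.0, -1.0, -0.001]]
contact_force: [-0.1, -0.2, 0.4]
opening: 0.001
```

```bash
python3 - <<'E'
from bench import env
import cv2,numpy as np
for n in['scene','wrist']:
    c=env.capture(n);cv2.imwrite(f'pics/{n}1.png',c['pixels']);np.savez(f'{n}1.npz',**c)
print(env.state()['position'])
E
```

```text
[ 0.45094878 -0.27967062  0.25598965]
```

View pics/wrist1.png

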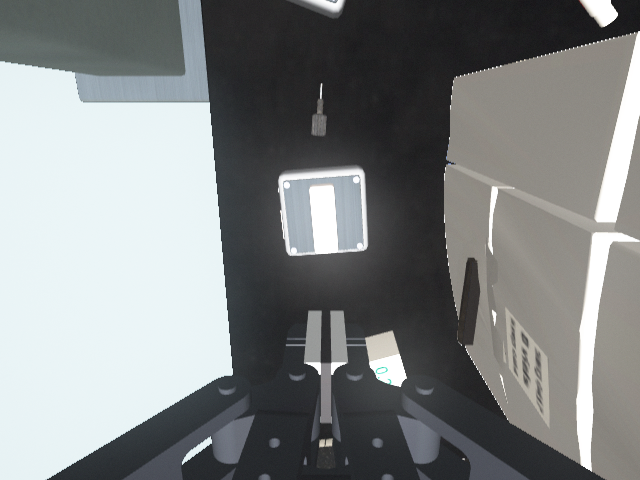

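View pics/scene1.png

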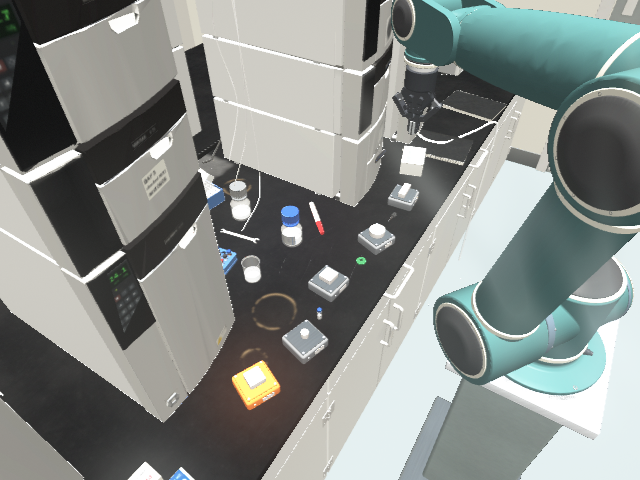

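The wrist view shows the long bar cap at about (324,219), on a grey station, fitting above at (319,120), box clear at (385,355). Fingers are shut. The bar station is the only one with a long cap, so it is the match.

```bash
python3 - <<'E'
from h import *
import cv2
W=np.load('wrist1.npz')
print(ray(W,(324,219),.053),ray(W,(310,185),.053),ray(W,(340,254),.053), ray(W,(323,211),.036))
a=cv2.imread('pics/wrist1.png')[150:370,240:420];cv2.imwrite('pics/c3.png',cv2.resize(a,None,fx=2.7,fy=2.7,interpolation=2))
E
```

```text
[ 0.44870779 -0.28165356] [ 0.43785361 -0.25434206] [ 0.46182001 -0.31135692] [ 0.44777059 -0.27917455]
```

View pics/c3.png

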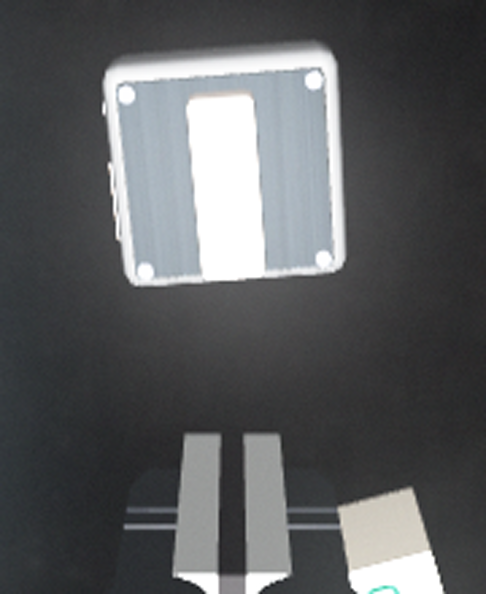

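apply_moves --series '[0,0,0,0,30,-2.3,0,0,0,0,0,30,0,0,0,0,0,0,30,0,0,0,0,0,0,30,0,0,0,0,0,0,25,0,0,0,0,0,0,15,0,0,0,0,0,0,10,0,0,0,0,0,0,0,0,0]'

```text
t: 2.33
position: [0.4483, -0.2786, 0.0846]
eef_rot: [[0.001, -0.002, 1.0], [-1.0, 0.001, 0.001], [-0.001, -1.0, -0.002]]
contact_force: [0.1, -0.4, -0.4]
opening: -0.001
```

```bash
python3 - <<'E'
from bench import env
import cv2,numpy as np
c=env.capture('wrist');cv2.imwrite('pics/wrist2.png',c['pixels'])
s=env.state();print(s['position'],s['contact_force'])
E
```

```text
[ 0.44871042 -0.2791156   0.08618087] [0.18204054 0.39268378 0.44598714]
```

View pics/wrist2.png

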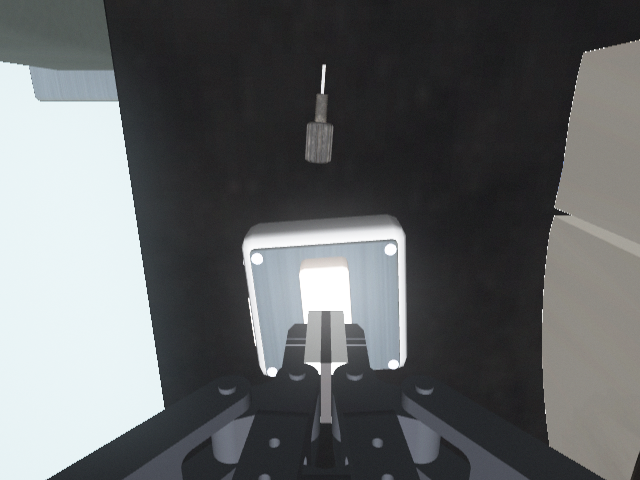

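The tip sits above the bar cap's centre line (pads at (325,330), cap (325,290)). Pressing slowly.

apply_moves --series '[0,0,0,0,4,0,0,0,0,0,0,3,0,0,0,0,0,0,2,0,0,0,0,0,0,2,0,0,0,0,0,0,2,0,0,0,0,0,0,2,0,0,0,0,0,0,2,0,0,0,0,0,0,1,0,0,0,0,0,0,0,0,0,0,0,0,0,0,0,0]'

```text
t: 3.22
position: [0.4489, -0.2801, 0.0685]
eef_rot: [[-0.0, 0.0, 1.0], [-1.0, -0.0, -0.0], [0.0, -1.0, 0.0]]
contact_force: [2.8, 0.8, 3.4]
opening: -0.002
```

apply_moves --series '[0,0,0,0,1,0,0,0,0,0,0,0,0,0,0,0,0,0,0,0,0]'

```text
t: 3.47
position: [0.4489, -0.2801, 0.0677]
eef_rot: [[-0.0, 0.001, 1.0], [-1.0, -0.0, -0.0], [0.0, -1.0, 0.001]]
contact_force: [1.9, 0.3, 5.9]
opening: -0.003
```

```bash
python3 - <<'E'
from bench import env
import cv2,numpy as np
s=env.state();print(s['position'],s['contact_force'])
c=env.capture('side');cv2.imwrite('pics/c4.png',cv2.resize(c['pixels'][290:400,300:400],None,fx=5,fy=5,interpolation=2))
E
```

```text
[ 0.44891844 -0.28010254  0.06765819] [1.85513184 0.34673171 5.90025049]
```

View pics/c4.png

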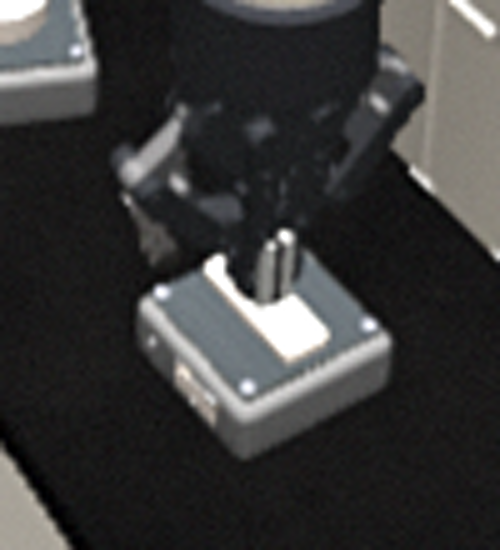

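Stiffness of about 3 N/mm and the cap lies nearly flush with the plate: the bar is home. Lift and go on to the square.

apply_moves --series '[0,0,0,0,-5,0,0,0,0,0,0,-15,0,0,0,0,0,0,-30,0,0,0,0,0,0,-30,0,0,0,0,0,0,-20,0,0,0,0,0,-20,0,0,0,0,0,0,-30,0,0,0,0,0,0,-35,0,0,0,0,0,0,-35,0,0,0,0,0,0,-35,0,0,0,0,0,0,-35,0,0,0,0,0,0,-35,0,0,0]'

```text
t: 4.52
position: [0.4479, -0.0536, 0.1672]
eef_rot: [[-0.0, -0.001, 1.0], [-1.0, -0.0, -0.0], [0.0, -1.0, -0.001]]
contact_force: [0.9, -0.3, 0.5]
opening: -0.001
```

apply_moves --series '[0,0,0,-35,0,5,0,0,0,0,-35,0,5,0,0,0,0,-35,0,5,0,0,0,0,-35,0,2,0,0,0,0,-20,0,0,0,0,0,0,-9,0,0,0,0,0,0,0,0,0,0,0,0,0,0,0,0,0]'

```text
t: 5.18
position: [0.4655, 0.1136, 0.1671]
eef_rot: [[0.001, -0.001, 1.0], [-1.0, -0.001, 0.001], [0.001, -1.0, -0.001]]
contact_force: [-0.4, -0.3, -1.3]
opening: 0.004
```

```bash
python3 - <<'E'
from bench import env
import cv2,numpy as np
for n in ['side','wrist']:
    c=env.capture(n);cv2.imwrite(f'pics/{n}3.png',c['pixels']);np.savez(f'{n}3.npz',**c)
s=env.state();print(s['t'],s['position'],s['contact_force'])
cv2.imwrite('pics/c5.png',cv2.resize(cv2.imread('pics/side3.png')[160:390,195:395],None,fx=2.6,fy=2.6,interpolation=2))
E
```

```text
5.2833 [0.46569127 0.11288523 0.16722009] [-1.0175795  -0.65590677 -0.2743083 ]
```

View pics/c5.png

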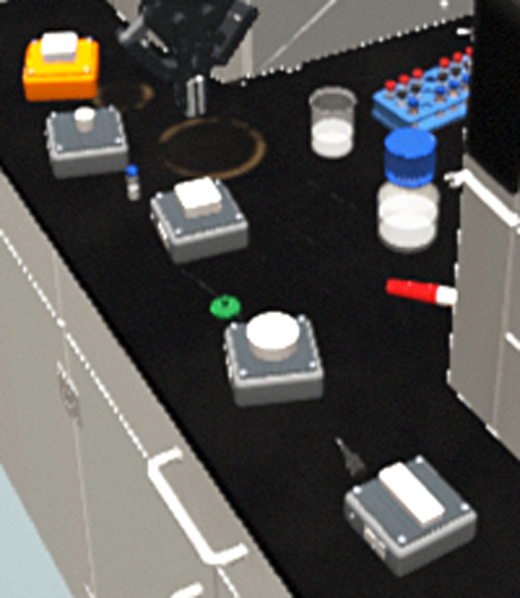

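View pics/wrist3.png

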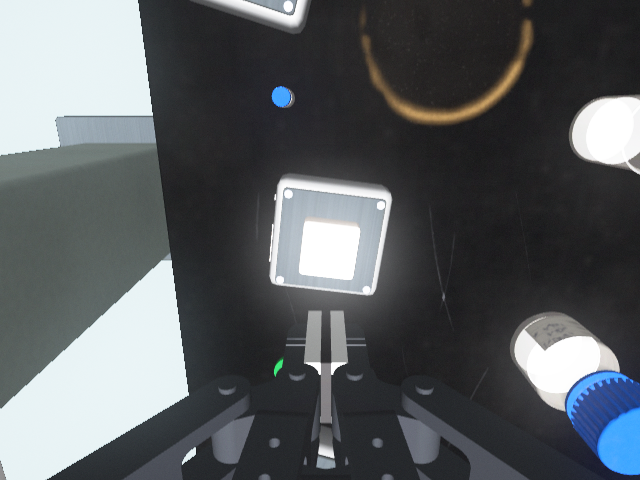

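```bash
python3 - <<'E'
import cv2,numpy as np
f=lambda n:cv2.resize(cv2.imread(n)[325:385,320:385],None,fx=6,fy=6,interpolation=2)
cv2.imwrite('pics/c6.png',np.hstack([f('pics/side0.png'),f('pics/side3.png')]))
from h import *
W=np.load('wrist3.npz');print(ray(W,(329,251),.053),ray(W,(330,235),.036))
E
```

```text
[0.46698969 0.11526907] [0.4677016  0.12003372]
```

View pics/c6.png

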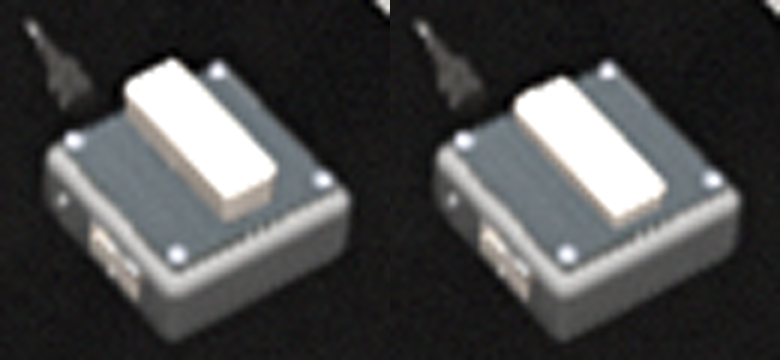

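Bar key is down (left up, right sunk). Two square keys exist: grey at scene (329,275) and orange at (256,377). The grey one is meant, and the wrist picture shows it grey below the tool. Pressing it.

apply_moves --series '[0,0,0,-3,25,1.4,0,0,0,0,0,30,0,0,0,0,0,0,18,0,0,0,0,0,0,7,0,0,0,0,0,0,0,0,0,0,0,0,0,0,0,0]'

```text
t: 5.78
position: [0.4675, 0.1164, 0.0882]
eef_rot: [[-0.001, 0.0, 1.0], [-1.0, -0.0, -0.001], [0.0, -1.0, 0.0]]
contact_force: [0.5, 0.8, 0.3]
opening: -0.002
```

apply_moves --series '[0,0,0,0,4,0,0,0,0,0,0,3,0,0,0,0,0,0,2,0,0,0,0,0,0,2,0,0,0,0,0,0,2,0,0,0,0,0,0,2,0,0,0,0,0,0,2,0,0,0,0,0,0,2,0,0,0,0,0,0,0,0,0,0,0,0,0,0,0,0]'

```text
t: 6.62
position: [0.4673, 0.117, 0.0685]
eef_rot: [[-0.0, 0.0, 1.0], [-1.0, 0.0, -0.0], [-0.0, -1.0, 0.0]]
contact_force: [1.7, -0.6, 4.4]
opening: -0.004
```

apply_moves --series '[0,0,0,0,1,0,0,0,0,0,0,0,0,0,0,0,0,0,0,0,0]'

```text
t: 6.87
position: [0.4673, 0.117, 0.0677]
eef_rot: [[0.0, 0.001, 1.0], [-1.0, 0.0, 0.0], [-0.0, -1.0, 0.001]]
contact_force: [1.0, -1.0, 6.2]
opening: -0.001
```

apply_moves --series '[0,0,0,0,-5,0,0,0,0,0,0,-15,0,0,0,0,0,0,-30,0,0,0,0,0,0,-30,0,0,0,0,0,0,-20,0,0,0,0,0,20,0,-5,0,0,0,0,30,0,-5,0,0,0,0,35,0,-5,0,0,0,0,35,0,-5,0,0,0,0,35,0,-5,0,0,0,0,35,0,-4,0,0,0,0,11,0,0,0]'

```text
t: 7.87
position: [0.437, -0.0871, 0.1673]
eef_rot: [[-0.002, -0.001, 1.0], [-1.0, -0.001, -0.002], [0.001, -1.0, -0.001]]
contact_force: [0.2, 0.2, 1.0]
opening: 0.006
```

```bash
python3 - <<'E'
from bench import env
import cv2,numpy as np
for n in ['side','wrist']:
    c=env.capture(n);cv2.imwrite(f'pics/{n}4.png',c['pixels']);np.savez(f'{n}4.npz',**c)
s=env.state();print(s['t'],s['position'],s['contact_force'])
f=lambda n:cv2.resize(cv2.imread(n)[215:270,245:305],None,fx=6,fy=6,interpolation=2)
cv2.imwrite('pics/c7.png',np.hstack([f('pics/side0.png'),f('pics/side4.png')]))
E
```

```text
7.9667 [ 0.43769112 -0.08553941  0.16721357] [0.70861651 0.07343011 0.0169156 ]
```

View pics/c7.png

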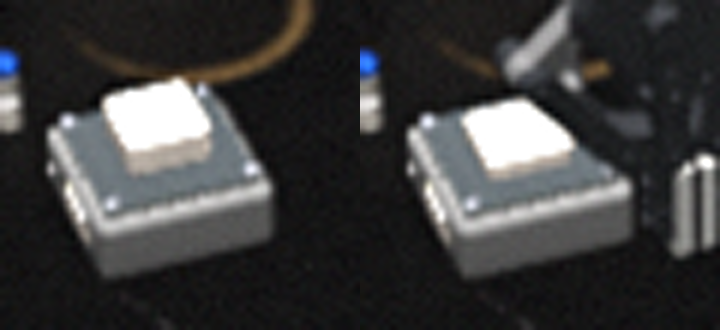

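View pics/wrist4.png

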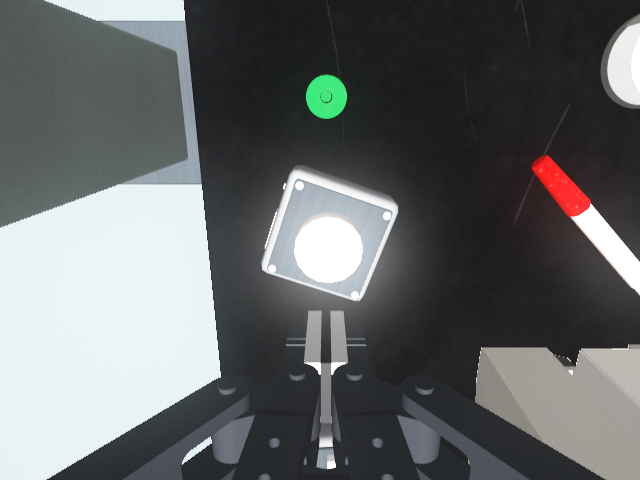

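Square key is down. The wrist view shows the large round cap at (328,250), ahead of the tool by just what the square was, so only 1–2 mm of correction is needed.

apply_moves --series '[0,0,0,-1.5,25,1,0,0,0,0,0,30,0,0,0,0,0,0,18,0,0,0,0,0,0,7,0,0,0,0,0,0,0,0,0,0,0,0,0,0,0,0]'

```text
t: 8.47
position: [0.4394, -0.082, 0.0881]
eef_rot: [[0.001, 0.0, 1.0], [-1.0, 0.0, 0.001], [-0.0, -1.0, 0.0]]
contact_force: [0.0, 0.4, 0.9]
opening: -0.002
```

apply_moves --series '[0,0,0,0,4,0,0,0,0,0,0,3,0,0,0,0,0,0,2,0,0,0,0,0,0,2,0,0,0,0,0,0,2,0,0,0,0,0,0,2,0,0,0,0,0,0,2,0,0,0,0,0,0,2,0,0,0,0,0,0,0,0,0,0,0,0,0,0,0,0]'

```text
t: 9.3
position: [0.4393, -0.0825, 0.0685]
eef_rot: [[-0.0, 0.0, 1.0], [-1.0, -0.0, -0.0], [0.0, -1.0, 0.0]]
contact_force: [1.9, 0.6, 3.7]
opening: 0.0
```

apply_moves --series '[0,0,0,0,1,0,0,0,0,0,0,0,0,0,0,0,0,0,0,0,0]'

```text
t: 9.55
position: [0.4393, -0.0825, 0.0677]
eef_rot: [[-0.0, 0.001, 1.0], [-1.0, -0.0, -0.0], [0.0, -1.0, 0.001]]
contact_force: [0.6, 2.2, 5.9]
opening: -0.003
```

apply_moves --series '[0,0,0,0,-5,0,0,0,0,0,0,-15,0,0,0,0,0,0,-30,0,0,0,0,0,0,-30,0,0,0,0,0,0,-35,0,0,0,0,0,0,-35,0,0,0,0,0,0,-35,0,0,0,0,0,0,-20,0,0,0,0,0,0,0,0,0,0,0,0,0,0,0,0]'

```text
t: 10.38
position: [0.4391, -0.0826, 0.273]
eef_rot: [[-0.0, 0.001, 1.0], [-1.0, -0.001, -0.0], [0.001, -1.0, 0.001]]
contact_force: [-0.4, -0.8, -0.8]
opening: 0.0
```

```bash
python3 - <<'E'
from bench import env
import cv2,numpy as np
c=env.capture('side');cv2.imwrite('pics/side5.png',c['pixels'])
c=env.capture('scene');cv2.imwrite('pics/scene5.png',c['pixels'])
s=env.state();print(s['t'],s['position'],s['contact_force'])
f=lambda n:cv2.resize(cv2.imread(n)[180:385,200:385],None,fx=2.1,fy=2.1,interpolation=2)
g=lambda n:cv2.resize(cv2.imread(n)[175:355,280:425],None,fx=2.6,fy=2.6,interpolation=2)
cv2.imwrite('pics/c8.png',np.hstack([f('pics/side0.png'),f('pics/side5.png')]))
cv2.imwrite('pics/c9.png',np.hstack([g('pics/scene0.png'),g('pics/scene5.png')]))
E
```

```text
10.4833 [ 0.43872735 -0.08245831  0.2710713 ] [-0.37397046  0.01226885 -0.16053915]
```

View pics/c8.png

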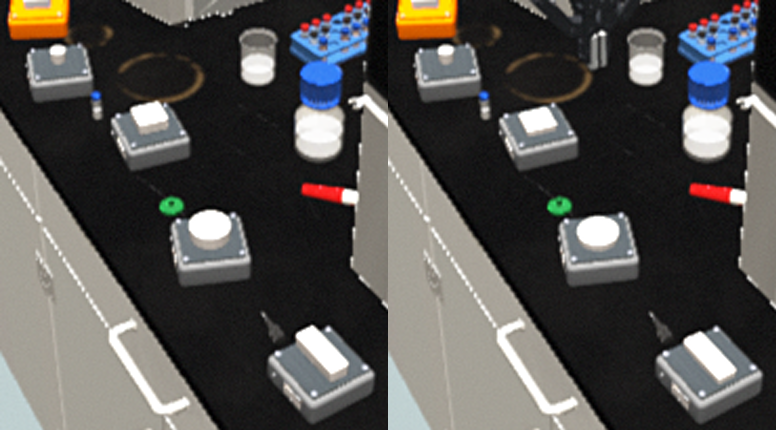

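View pics/c9.png

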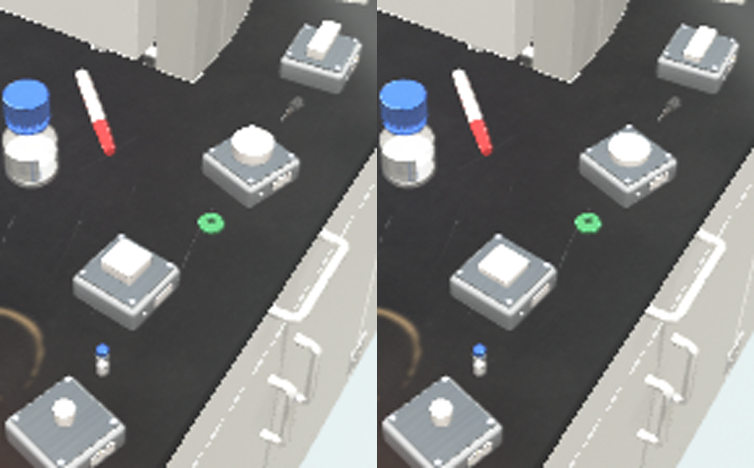

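All three keys are down by the same amount, the small key is up, and nothing has moved.

```bash
python3 -c "
from bench import env
print(env.sign_off())"
```

```text
the job is handed in; nothing more can be done
None
```

I tapped the long bar, then the grey square, then the large round key with the closed fingertips, and handed the job in at about 10.5 s. The sign-off gave no verdict.

- **Presses:** each key went to about 10 mm below its starting height. The last 0.8 mm raised the force by about 2–2.5 N, to about 6 N. That is close to the cushion's 3 N/mm, so the stems were against their bottom stops.
- **Final pictures:** compared with the start, the side and scene views show all three caps sunk and the small round key still up. The stations and bystanders show no visible shift, and the orange station was not touched. The arm is well clear of everything, with its force reading near zero.
- **Disagreement:** my first key positions from the two fixed cameras differed by 7–14 mm in y. I used their average and the wrist camera agreed with it. No other check failed.

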